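# Fill the turner's knob tray

## Task

Gather the four round mushroom-shaped drawer knobs from the bench into the square wooden tray: stand each one upright in the round recess of its own size, smallest knob in the smallest recess and so on up to the largest, setting them down gently rather than dropping them. The square-headed unfinished knob and the pointed finial do not belong to the set: leave them standing where they are.

Things in the scene. Friction and masses are not known exactly. Their poses are not given: they have to be found in the camera images.
- knob_small: the smallest of four turned pale-wood drawer knobs, mushroom shape, standing upright and loose: round foot 26 mm across, narrow neck 15 mm, round flat-topped cap 30 mm across whose straight rim runs from 27 to 38 mm above the foot; 44 mm tall. Origin: centre of the underside; z is the knob's axis, up
- knob_medium: the second smallest of four turned pale-wood drawer knobs, mushroom shape, standing upright and loose: round foot 35 mm across, narrow neck 20 mm, round flat-topped cap 40 mm across whose straight rim runs from 33 to 44 mm above the foot; 50 mm tall. Origin: centre of the underside; z is the knob's axis, up
- knob_large: the second largest of four turned pale-wood drawer knobs, mushroom shape, standing upright and loose: round foot 44 mm across, narrow neck 25 mm, round flat-topped cap 50 mm across whose straight rim runs from 39 to 50 mm above the foot; 56 mm tall. Origin: centre of the underside; z is the knob's axis, up
- knob_largest: the largest of four turned pale-wood drawer knobs, mushroom shape, standing upright and loose: round foot 53 mm across, narrow neck 30 mm, round flat-topped cap 60 mm across whose straight rim runs from 45 to 56 mm above the foot; 62 mm tall. Origin: centre of the underside; z is the knob's axis, up
- square_blank: look-alike, stays: an unfinished pale-wood knob with a square head 44 x 44 mm (head from 33 to 55 mm up) on a round foot 40 mm across; 55 mm tall. Origin: centre of the underside; z up
- finial: look-alike, stays: a slender pointed pale-wood finial, round foot 44 mm across, bulb 36 mm, narrowing to a tip 6 mm across; 78 mm tall. Origin: centre of the underside; z up
- insert_small: brown wooden insert 94 mm square with a round recess 48 mm across, 11 mm deep, lined grey, in its middle: the place of the small knob. Four such lie two by two in any order, 96 mm apart, fixed in a fixed pale tray 204 mm square; their tops and its rim are 24 mm above the bench. Origin: centre of the underside, 6 mm above the bench; recess floor 7 mm above it; x, y along the sides, z up
- insert_medium: brown wooden insert 94 mm square with a round recess 58 mm across, 11 mm deep, lined grey, in its middle: the place of the medium knob. Four such lie two by two in any order, 96 mm apart, fixed in a fixed pale tray 204 mm square; their tops and its rim are 24 mm above the bench. Origin: centre of the underside, 6 mm above the bench; recess floor 7 mm above it; x, y along the sides, z up
- insert_large: brown wooden insert 94 mm square with a round recess 68 mm across, 11 mm deep, lined grey, in its middle: the place of the large knob. Four such lie two by two in any order, 96 mm apart, fixed in a fixed pale tray 204 mm square; their tops and its rim are 24 mm above the bench. Origin: centre of the underside, 6 mm above the bench; recess floor 7 mm above it; x, y along the sides, z up
- insert_largest: brown wooden insert 94 mm square with a round recess 78 mm across, 11 mm deep, lined grey, in its middle: the place of the largest knob. Four such lie two by two in any order, 96 mm apart, fixed in a fixed pale tray 204 mm square; their tops and its rim are 24 mm above the bench. Origin: centre of the underside, 6 mm above the bench; recess floor 7 mm above it; x, y along the sides, z up
Things that resemble listed ones, but are neither listed nor needed, are in the scene too. Leave any black or orange look-alike of the knob_large alone.

How it is judged:
At the end, for the whole second after the job is handed in: Each knob stands upright (0.1 rad), released and at rest, its foot on the floor of the recess of its own size (2.5 mm in height, middle within 14 mm of the recess's middle); the square-headed blank and the finial stand upright within 20 mm of where they began (horizontal distance between knob_small and insert_small below 0.014 m and z of knob_small in the frame of insert_small between 0.004 and 0.0095 m and angle between each of knob_small, knob_medium, knob_large, knob_largest, square_blank, finial's own z axis and vertical below 0.1 rad and linear speed of each of knob_small, knob_medium, knob_large, knob_largest below 0.02 m/s and contact force between the fingers and knob_small below 0.1 N and horizontal distance between knob_medium and insert_medium below 0.014 m and z of knob_medium in the frame of insert_medium between 0.004 and 0.0095 m and contact force between the fingers and knob_medium below 0.1 N and horizontal distance between knob_large and insert_large below 0.014 m and z of knob_large in the frame of insert_large between 0.004 and 0.0095 m and contact force between the fingers and knob_large below 0.1 N and horizontal distance between knob_largest and insert_largest below 0.014 m and z of knob_largest in the frame of insert_largest between 0.004 and 0.0095 m and contact force between the fingers and knob_largest below 0.1 N and distance of each of square_blank, finial from where it was at the start of the episode below 0.02 m); the robot touches nothing.
It fails at once if a knob is dropped from more than about 2 cm, or knocked flying (faster than 0.6 m/s with no finger on it) ((contact force between the fingers and knob_small below 0.3 N and linear speed of knob_small above 0.6 m/s) or (contact force between the fingers and knob_medium below 0.3 N and linear speed of knob_medium above 0.6 m/s) or (contact force between the fingers and knob_large below 0.3 N and linear speed of knob_large above 0.6 m/s) or (contact force between the fingers and knob_largest below 0.3 N and linear speed of knob_largest above 0.6 m/s)).
It fails at once if the square-headed blank is moved by more than 20 mm or toppled (distance of square_blank from where it was at the start of the episode above 0.02 m or angle between square_blank's own z axis and vertical above 0.5 rad).
It fails at once if the pointed finial is moved by more than 20 mm or toppled (distance of finial from where it was at the start of the episode above 0.02 m or angle between finial's own z axis and vertical above 0.5 rad).
It also fails if it takes over 96 s, if anything falls off the work surface, if the arm or the gripper's body presses on something with over 40 N, if the wrist force passes 120 N, or if a joint passes its speed limit or range.

## Robot

A 6-joint arm with a two-finger parallel gripper is mounted at the origin on the work surface. World frame = base frame: x ahead of the robot, y to its left, z up, the work surface at z = 0. Lengths are in m, angles in rad, forces in N, time in s.
With the tool pointing down it reaches from about 0.35 to 0.775 m from the base axis. Payload 7.3 kg.
Tool frame: the origin (TCP) lies at the centre of the arm's flange, where the gripper is bolted on; the fingertips stand 178 mm ahead of it and the grasp point (between the pads) lies 159 mm ahead of it; z points along the fingers, y is the line along which they close (so a half turn about z gives the same grasp; the last joint's range is limited). The gripper opens to 92 mm and grips with 3 to 60 N. Pads are 19 mm wide; open, the fingers measure 130 mm over their backs; the gripper's body (75 mm by 190 mm) begins 47 mm behind the grasp point.
Start: joints at [1.042, 0.342, 1.524, -0, 1.275, -0.146], TCP at [0.196, 0.487, 0.405] pointing down, gripper open.
Joint ranges: [-2.53, 2.53], [-0.77, 2.02], [0.04, 2.7], [-1, 4.14], [0.28, 2.66], [-3.11, 3.11]. Speed limits (rad/s): [2.57, 2.57, 3.14, 3.14, 3.14, 3.14].

## Interface

Orientations are given as [roll, pitch, yaw] about the fixed x, y, z axes, in that order (R = Rz(yaw) Ry(pitch) Rx(roll)).
In Python, from cell import robot gives the robot as it stands.
- The arm moves only by the shell command python3 -m pendant FILE [OPENING] [FORCE], which reads ROWS from the file FILE. ROWS is a JSON list of rows, 1 to 8 of them, each written [[dx, dy, dz], [rx, ry, rz]]: dx, dy, dz in parts of the range, where 1.0 means 0.2 m, then a rotation vector rx, ry, rz in a scale on which 1.0 is pi/2 rad; each row shifts and turns the commanded pose from where the row before left it, along the tool's axes as they then stand; what a row does not reach is not made up. A row lasts 1/12 s, in which the tool goes at most 0.0417 m and 0.125 rad, less where a joint would pass 70% of its speed; a pose out of reach is approached as far as the arm can. OPENING is the finger opening in m, set as the command begins (- or left out keeps the last). The fingers move at their own pace and stop on an object; FORCE is the grip in N (left out, the last holds). Time passes only in rows, so rows that do not move let the fingers close. It prints the time, the measured TCP pose, the force, the opening and the grip force at its end. Input that does not fit is refused with a message, and nothing moves.
- robot.observe(): the state, without advancing time (a new reading comes with each control period).
- robot.read_camera(name): name is "scene" or "top"; returns a dict with "image" (400x640x3 uint8, red, green, blue), "fx", "fy", "cx", "cy" (pixels), "pose" (4x4, takes a point from camera to world coordinates). Camera axes: x right, y down, z forward; pixel columns grow to the right and rows downward; lengths in m; the calibration is good to about 2 mm. A picture is of the moment at which its call begins. There is no depth.
- robot.hand_in(): hands the job in; it is judged then, once.
The state is a dict: "time": time; "qpos": joint angles; "qvel": joint speeds; "joint_efforts": joint torques, N m; "tool_pos": TCP position; "tool_rot": TCP orientation; "contact_force": force on the tool from outside, world axes, zero at the start; "torque": the same for the moment, N m; "opening": finger opening in m; "grip_force": force on a finger pad.
Only numpy, scipy, OpenCV 4.12 (cv2) and the standard library are available. Lean on these libraries where they do the work, as an engineer would, in place of code of your own. Each camera call takes 0.05 s, during which the arm holds its last target. There are 200 camera calls.

## Working session

There is one attempt and no reset: what is moved stays moved. The work goes in short steps, Python scripts to look and compute and a shell command to move; the robot and the scene stay as the last step left them, time stands still between calls to the robot, and variables do not carry over. Pictures are saved under pics/ and viewed, at most 14 in all, crops included, and the job is handed in when it is done.

```bash
ls; mkdir -p pics; python3 - <<'E'
from cell import robot
import cv2,numpy as np
for n in("top","scene"):
    c=robot.read_camera(n);cv2.imwrite(f"pics/{n}0.png",c["image"][:,:,::-1]);print(n,c["fx"],c["fy"],c["cx"],c["cy"]);print(np.round(c["pose"],4))
s=robot.observe();print(s["time"],s["tool_pos"],s["tool_rot"],s["opening"])
E
```

```text
pics
top 463.00819565937155 463.00819565937155 318.3786153742263 195.43348933855535
[[ 0.0163 -0.9976  0.067   0.4708]
 [-0.9998 -0.0171 -0.0112  0.0967]
 [ 0.0124 -0.0668 -0.9977  1.3833]
 [ 0.      0.      0.      1.    ]]
scene 491.2274109576089 491.2274109576089 320.60285024720474 201.55199663613857
[[ 0.8332  0.3164 -0.4534  1.0306]
 [ 0.5524 -0.4397  0.7082 -0.6518]
 [ 0.0248 -0.8406 -0.5411  0.6039]
 [ 0.      0.      0.      1.    ]]
0.1 [0.1960158  0.48690897 0.40411834] [-3.14022501e+00 -2.13611847e-04  2.75878850e+00] 0.09162493913723241
```

View pics/top0.png

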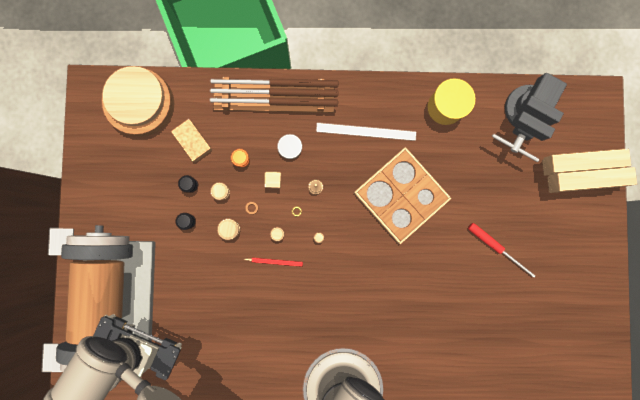

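View pics/scene0.png

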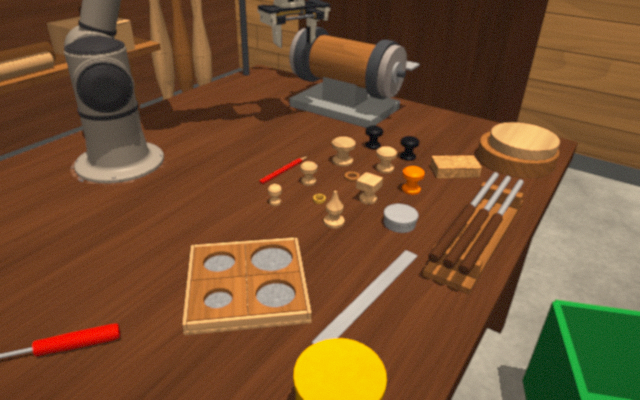

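The top view shows the pale knobs at about (228,229) largest, (220,191) large, (277,234) medium and (319,238) small. The square blank is at (272,180) and the finial at (316,187). The tray recesses are at (379,194), (403,173), (401,218) and (426,197). The scene view shows the same objects, with pale knobs at (343,147), (386,157), (309,171) and (275,192). I'll measure from both views and make one enlarged crop to confirm which is which.

```bash
cat > h.py <<'E'
from cell import robot
import cv2,numpy as np
def cam(n):
    c=robot.read_camera(n);c["P"]=np.array(c["pose"]);c["hsv"]=cv2.cvtColor(c["image"],cv2.COLOR_RGB2HSV);return c
def ray(c,u,v):
    d=c["P"][:3,:3]@np.array([(u-c["cx"])/c["fx"],(v-c["cy"])/c["fy"],1]);return c["P"][:3,3],d/np.linalg.norm(d)
def plane(c,u,v,z):
    o,d=ray(c,u,v);return o+d*(z-o[2])/d[2]
def tri(c1,p1,c2,p2):
    o1,d1=ray(c1,*p1);o2,d2=ray(c2,*p2)
    s=np.linalg.lstsq(np.c_[d1,-d2],o2-o1,rcond=None)[0];a=o1+s[0]*d1;b=o2+s[1]*d2
    return (a+b)/2,np.linalg.norm(a-b)
def blob(mask,p,r=30):
    n,l,st,ce=cv2.connectedComponentsWithStats(mask.astype(np.uint8))
    k=min((k for k in range(1,n) if st[k,4]>25),key=lambda k:np.hypot(*(ce[k]-p)))
    cs,_=cv2.findContours((l==k).astype(np.uint8),cv2.RETR_EXTERNAL,cv2.CHAIN_APPROX_NONE)
    return ce[k],st[k],cv2.fitEllipse(max(cs,key=len))
E
python3 - <<'E'
from h import *
t,s=cam("top"),cam("scene")
for n,c,ps in(("t",t,[(228,229),(220,191),(277,234),(319,238),(272,180),(379,194)]),("s",s,[(343,143),(386,153),(309,167),(275,188),(369,182),(271,259)])):
    for u,v in ps:print(n,u,v,c["hsv"][v,u],c["hsv"][v+3,u+3])
a=t["image"][140:255,170:460];b=s["image"][120:340,180:460]
a=cv2.resize(a,None,fx=2.7,fy=2.7,interpolation=cv2.INTER_CUBIC);b=cv2.resize(b,None,fx=1.25,fy=1.25)
b=cv2.copyMakeBorder(b,0,0,0,a.shape[1]-b.shape[1],0);cv2.imwrite("pics/crop1.png",np.vstack([a,b])[:,:,::-1])
for n,c in(("t",t),("s",s)):
    h=c["hsv"].astype(int)
    w=(h[...,0]>10)&(h[...,0]<30)&(h[...,2]>150)&(h[...,1]<150)
    k,l,st,ce=cv2.connectedComponentsWithStats(w.astype(np.uint8))
    for i in range(1,k):
        if 25<st[i,4]<1500:print(n,"wood",st[i],ce[i].round(1))
    g=(h[...,1]<40)&(h[...,2]>100)
    k,l,st,ce=cv2.connectedComponentsWithStats(g.astype(np.uint8))
    for i in range(1,k):
        if 100<st[i,4]<1500 and st[i,1]>120 and 170<st[i,0]<450:print(n,"grey",st[i],ce[i].round(1))
E
```

```text
t 228 229 [ 24  74 247] [ 23  78 246]
t 220 191 [ 27  58 247] [ 26  63 247]
t 277 234 [ 26  61 247] [ 26  68 248]
t 319 238 [ 26  65 247] [ 12 119 161]
t 272 180 [ 27  58 247] [ 28  53 247]
t 379 194 [ 17  21 215] [ 21  20 216]
s 343 143 [ 17 131 244] [ 17 133 242]
s 386 153 [ 18 129 247] [ 15 141 204]
s 309 167 [ 18 131 246] [ 15 142 190]
s 275 188 [ 22 119 250] [ 15 141 217]
s 369 182 [ 19 124 250] [ 17 136 231]
s 271 259 [ 17  26 177] [ 19  25 176]
t wood [343   0   8   7  32] [346.2   2.1]
t wood [438  79  38  37 868] [458.7  95.7]
t wood [479 101  22   3  28] [489.2 102.4]
t wood [170 118  41  43 883] [190.2 139.2]
t wood [315 122 103  19 547] [370.2 130.6]
t wood [277 134  26  25 362] [288.4 145.9]
t wood [493 134  46  28 280] [517.8 145.9]
t wood [229 143  31   4  55] [245.5 144.6]
t wood [378 146  23   3  43] [388.  147.4]
t wood [426 148  36   4  63] [443.3 149.8]
t wood [537 149  17   3  28] [545.6 150.5]
t wood [233 151  13  13 126] [239.  156.7]
t wood [263 171  19  17 284] [272.  179.1]
t wood [308 179  16  15 181] [315.2 186.3]
t wood [210 182  21  18 285] [219.2 190.6]
[... 2097 characters left out ...]
509.5 197.9]
s wood [268 183  13  13 121] [274.5 189.2]
s wood [326 191  18  23 218] [334.6 204.2]
s wood [362 196  15   7  72] [369.9 198.9]
s wood [270 199  11   6  52] [275.4 201.5]
s wood [384 204  34  20 516] [400.7 213. ]
s wood [324 215  21  13 156] [334.4 221.6]
s wood [251 249  42  23 724] [271.3 259.7]
s wood [203 255  33  17 391] [219.2 263.5]
s wood [256 283  40  25 720] [275.2 295.4]
s wood [204 292  29  17 353] [217.8 300.3]
s wood [  0 348  31   9  92] [ 15.1 351.9]
s grey [385 204  33  28 655] [401.3 216.9]
s grey [253 249  38  21 608] [271.4 258.9]
s grey [206 256  28  14 292] [218.9 262.8]
s grey [258 284  36  22 601] [275.3 294.6]
s grey [206 293  25  14 261] [217.6 299.5]
```

View pics/crop1.png

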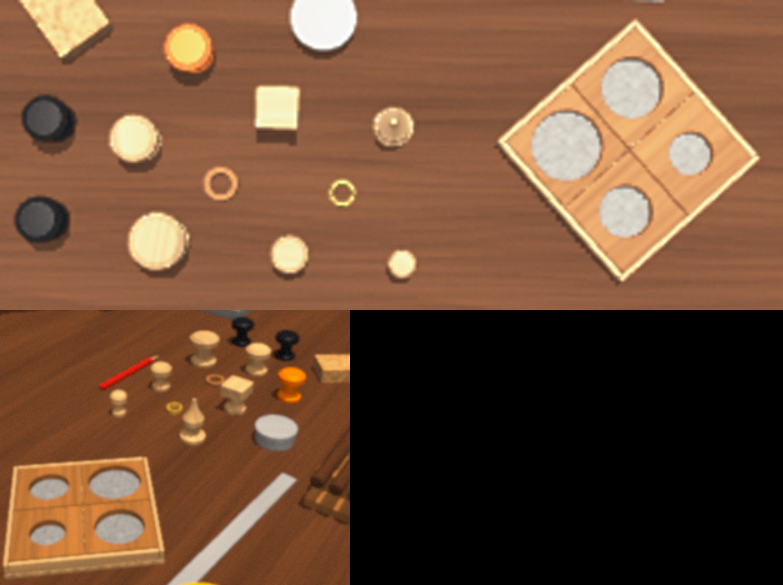

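The crop confirms four round pale caps at full-picture pixels (228,229), (220,191), (277,234) and (320,237), with diameters in the order largest, large, medium, small. The black look-alikes at (188,184) and (185,221) and the orange one at (240,158) stay where they are. So do the square blank at (272,180) and the finial at (316,187).

```bash
python3 - <<'E'
from h import *
t,s=cam("top"),cam("scene")
def wood(c,v,sm):
    h=c["hsv"].astype(int);return (h[...,0]>10)&(h[...,0]<32)&(h[...,2]>v)&(h[...,1]<sm)
grey=lambda c:(c["hsv"][...,1]<50)&(c["hsv"][...,2]>100)
wt=wood(t,185,125);ws=wood(s,185,155)
K=dict(small=((320,237),(275,189),.035),medium=((277,234),(309,166),.041),large=((219,190),(386,152),.047),largest=((228,228),(343,142),.053),square=((272,179),(370,180),.055))
for n,(p,q,z) in K.items():
    a,st,e=blob(wt,p);b,sb,eb=blob(ws,q)
    X,g=tri(t,e[0],s,eb[0]);d=np.linalg.norm(X-t["P"][:3,3])*np.mean(e[1])/t["fx"]
    print(n,a.round(1),np.round(e[0],1),sb,"tri",X.round(4),"gap",g.round(4),"diam",d.round(4),"plane",plane(t,*e[0],z).round(4))
R=dict(small=((425,196),(218,299)),medium=((401,218),(219,263)),large=((403,172),(275,294)),largest=((379,193),(271,259)))
C=[]
for n,(p,q) in R.items():
    a,st,e=blob(grey(t),p);b,sb,eb=blob(grey(s),q)
    X,g=tri(t,e[0],s,eb[0]);d=np.linalg.norm(X-t["P"][:3,3])*np.mean(e[1])/t["fx"]
    C.append(plane(t,*e[0],.013)[:2]);print("rec",n,"tri",X.round(4),g.round(4),"d",d.round(4),C[-1].round(4))
print("mean",np.mean(C,0),[np.linalg.norm(C[i]-C[j]).round(4) for i,j in((0,1),(1,3),(3,2),(2,0))])
E
```

```text
small [318.6 237.2] [318.6 237.3] [269 184  12   9  91] tri [0.4398 0.079  0.035 ] gap 0.0001 diam 0.0273 plane [0.4397 0.079  0.035 ]
medium [276.7 233.6] [276.7 233.6] [301 161  16  10 122] tri [0.4483 0.1999 0.0412] gap 0.0002 diam 0.0376 plane [0.4484 0.1999 0.041 ]
large [218.8 190.7] [218.8 190.7] [377 146  20  11 162] tri [0.5694 0.3693 0.0469] gap 0.0002 diam 0.049 plane [0.5692 0.3692 0.047 ]
largest [227.7 228.7] [227.7 228.7] [332 137  23  11 198] tri [0.4605 0.3395 0.053 ] gap 0.0007 diam 0.0598 plane [0.4603 0.3393 0.053 ]
square [272.3 179.3] [272.3 179.3] [357 172  25  15 220] tri [0.6046 0.2154 0.0508] gap 0.0004 diam 0.0508 plane [0.6044 0.2152 0.055 ]
rec small tri [ 0.5651 -0.2352  0.0151] 0.0005 d 0.0421 [ 0.5654 -0.2356]
rec medium tri [ 0.5002 -0.1638  0.0149] 0.0005 d 0.052 [ 0.5004 -0.164 ]
rec large tri [ 0.6361 -0.1703  0.0148] 0.0003 d 0.062 [ 0.6364 -0.1705]
rec largest tri [ 0.5713 -0.0992  0.0145] 0.0002 d 0.072 [ 0.5715 -0.0994]
mean [ 0.56839945 -0.16735797] [np.float64(0.0967), np.float64(0.0961), np.float64(0.0963), np.float64(0.0963)]
```

Positions and heights agree across the two views, with gaps under 1 mm. I'll turn the tool square to the world and go over the small knob.

Careful with the scale: shifts go in shares of 0.2 m and turns go in shares of pi/2 rad. That gives: -0.0957 rad / 1.5708 = -0.0609.

```bash
echo '[[[0,0,0],[0,0,-0.0609]],[[0,0,0],[0,0,-0.0609]],[[0,0,0],[0,0,-0.0609]],[[0,0,0],[0,0,-0.0609]]]' > m.json && python3 -m pendant m.json 0.06 15
echo '[[[-0.075,-0.1275,0],[0,0,0]],[[-0.075,-0.1275,0],[0,0,0]],[[-0.075,-0.1275,0],[0,0,0]],[[-0.075,-0.1275,0],[0,0,0]],[[-0.075,-0.1275,0],[0,0,0]],[[-0.075,-0.1275,0],[0,0,0]],[[-0.075,-0.1275,0],[0,0,0]],[[-0.075,-0.1275,0],[0,0,0]]]' > m.json && python3 -m pendant m.json
echo '[[[-0.075,-0.1275,0],[0,0,0]],[[-0.075,-0.1275,0],[0,0,0]],[[-0.075,-0.1275,0],[0,0,0]],[[-0.075,-0.1275,0],[0,0,0]],[[-0.075,-0.1275,0],[0,0,0]],[[-0.075,-0.1275,0],[0,0,0]],[[-0.075,-0.1275,0],[0,0,0]],[[0,0,0],[0,0,0]]]' > m.json && python3 -m pendant m.json
```

```text
time: 0.63
tool_pos: [0.196, 0.487, 0.4047]
tool_rot: [-3.142, -0.0, -3.137]
contact_force: [-0.3, -0.3, -0.5]
opening: 0.0695
grip_force: 0.0
time: 1.3
tool_pos: [0.3165, 0.2817, 0.4048]
tool_rot: [3.141, 0.0, -3.141]
contact_force: [0.5, 0.1, -0.4]
opening: 0.0598
grip_force: 0.0
time: 1.97
tool_pos: [0.4231, 0.1012, 0.4048]
tool_rot: [-3.14, 0.002, 3.138]
contact_force: [-0.1, 0.2, 0.1]
opening: 0.0598
grip_force: 0.0
```

Scaled: 0.025 m / 0.2 = 0.125, 0.02 m / 0.2 = 0.1.

```bash
echo '[[[-0.0415,-0.0555,0.1],[0,0,0]],[[-0.0415,-0.0555,0.1],[0,0,0]],[[0,0,0.125],[0,0,0]],[[0,0,0.125],[0,0,0]],[[0,0,0.125],[0,0,0]],[[0,0,0.1],[0,0,0]],[[0,0,0],[0,0,0]],[[0,0,0],[0,0,0]]]' > m.json && python3 -m pendant m.json
```

```text
time: 2.63
tool_pos: [0.4375, 0.0826, 0.2694]
tool_rot: [3.141, -0.002, -3.141]
contact_force: [0.1, 0.2, -0.3]
opening: 0.0597
grip_force: 0.0
```

Scaled: 0.025 m / 0.2 = 0.125, 0.015 m / 0.2 = 0.075.

```bash
echo '[[[-0.01,-0.0175,0.125],[0,0,0]],[[0,0,0.125],[0,0,0]],[[0,0,0.075],[0,0,0]],[[0,0,0.05],[0,0,0]],[[0,0,0],[0,0,0]],[[0,0,0],[0,0,0]]]' > m.json && python3 -m pendant m.json; echo '[[[0,0,0],[0,0,0]]]' > m.json && python3 -m pendant m.json
```

```text
time: 3.13
tool_pos: [0.4403, 0.079, 0.1958]
tool_rot: [3.141, 0.002, -3.141]
contact_force: [0.6, 0.1, -0.1]
opening: 0.0602
grip_force: 0.0
time: 3.22
tool_pos: [0.4404, 0.079, 0.1962]
tool_rot: [3.141, 0.003, -3.141]
contact_force: [-0.2, -0.2, 0.2]
opening: 0.06
grip_force: 0.0
```

Scaled: 0.003 m / 0.2 = 0.015.

```bash
echo '[[[0,0,0.015],[0,0,0]],[[0,0,0],[0,0,0]]]' > m.json && python3 -m pendant m.json; echo '[[[0,0,0],[0,0,0]],[[0,0,0],[0,0,0]],[[0,0,0],[0,0,0]],[[0,0,0],[0,0,0]],[[0,0,0],[0,0,0]],[[0,0,0],[0,0,0]],[[0,0,0],[0,0,0]],[[0,0,0],[0,0,0]]]' > m.json && python3 -m pendant m.json 0.02 15
```

```text
time: 3.38
tool_pos: [0.4399, 0.0789, 0.1923]
tool_rot: [3.142, 0.002, -3.142]
contact_force: [-0.3, -0.0, 0.3]
opening: 0.0597
grip_force: 0.0
time: 4.05
tool_pos: [0.4397, 0.0788, 0.1917]
tool_rot: [3.142, 0.0, 3.142]
contact_force: [0.7, 0.8, 0.7]
opening: 0.0286
grip_force: 15.0
```

Scaled: -0.026 m / 0.2 = -0.13, -0.0105 m / 0.2 = -0.0525.

```bash
echo '[[[0,0,-0.05],[0,0,0]],[[0,0,-0.1],[0,0,0]],[[0,0,-0.125],[0,0,0]],[[0,0,-0.075],[0,0,0]],[[-0.025,-0.0625,-0.05],[0,0,0]],[[-0.0525,-0.13,0],[0,0,0]],[[-0.0525,-0.13,0],[0,0,0]],[[-0.0525,-0.13,0],[0,0,0]]]' > m.json && python3 -m pendant m.json
echo '[[[-0.0525,-0.13,0],[0,0,0]],[[-0.0525,-0.13,0],[0,0,0]],[[-0.0525,-0.13,0],[0,0,0]],[[-0.0525,-0.13,0],[0,0,0]],[[-0.0525,-0.13,0],[0,0,0]],[[-0.0525,-0.13,0],[0,0,0]],[[0,0,0],[0,0,0]],[[0,0,0],[0,0,0]]]' > m.json && python3 -m pendant m.json
```

```text
time: 4.72
tool_pos: [0.4764, -0.0125, 0.2721]
tool_rot: [-3.142, 0.001, -3.141]
contact_force: [0.8, -0.2, -0.1]
opening: 0.0286
grip_force: 15.0
time: 5.38
tool_pos: [0.5392, -0.1688, 0.2712]
tool_rot: [3.141, -0.0, 3.139]
contact_force: [-0.4, -1.0, 0.2]
opening: 0.0285
grip_force: 15.0
```

```bash
python3 - <<'E'
from h import *
for n in("scene",):
    c=cam(n);cv2.imwrite("pics/c2.png",cv2.resize(c["image"][140:340,130:430],None,fx=2,fy=2)[:,:,::-1])
s=robot.observe();print(s["tool_pos"],s["grip_force"])
E
```

```text
[ 0.53883048 -0.16770185  0.27117822] 15.000034094700823
```

View pics/c2.png

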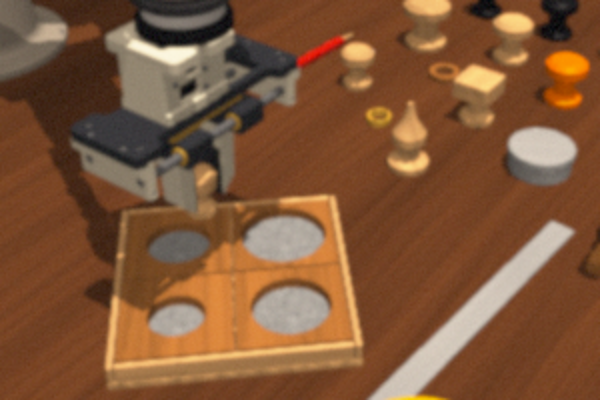

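The small knob is held upright between the pads, at about (205,185) in the crop. I'll carry on to the small recess.

Scaled: -0.0225 m / 0.2 = -0.1125, 0.015 m / 0.2 = 0.075.

```bash
echo '[[[-0.0435,-0.1125,0],[0,0,0]],[[-0.0435,-0.1125,0],[0,0,0]],[[-0.0435,-0.1125,0],[0,0,0]],[[0,0,0.075],[0,0,0]],[[0,0,0.075],[0,0,0]],[[0,0,0.05],[0,0,0]],[[0,0,0],[0,0,0]],[[0,0,0],[0,0,0]]]' > m.json && python3 -m pendant m.json; echo '[[[0,0,0],[0,0,0]]]' > m.json && python3 -m pendant m.json
```

```text
time: 6.1
tool_pos: [0.5652, -0.2341, 0.2314]
tool_rot: [3.141, -0.001, -3.14]
contact_force: [-0.1, -0.0, 1.0]
opening: 0.0288
grip_force: 15.0
time: 6.18
tool_pos: [0.5655, -0.2346, 0.2325]
tool_rot: [-3.141, 0.001, -3.141]
contact_force: [-0.5, -1.3, 1.4]
opening: 0.0289
grip_force: 15.0
```

Scaled: 0.009 m / 0.2 = 0.045, 0.008 m / 0.2 = 0.04.

```bash
echo '[[[0,0,0.045],[0,0,0]],[[0,0,0.04],[0,0,0]],[[0,0,0.02],[0,0,0]],[[0,0,0.015],[0,0,0]],[[0,0,0],[0,0,0]],[[0,0,0],[0,0,0]]]' > m.json && python3 -m pendant m.json; echo '[[[0,0,0.005],[0,0,0]],[[0,0,0.005],[0,0,0]],[[0,0,0],[0,0,0]]]' > m.json && python3 -m pendant m.json
```

```text
time: 6.68
tool_pos: [0.5653, -0.2352, 0.2074]
tool_rot: [3.141, -0.0, 3.141]
contact_force: [0.3, 0.8, 0.5]
opening: 0.0291
grip_force: 15.0
time: 6.93
tool_pos: [0.5653, -0.2352, 0.2057]
tool_rot: [3.142, 0.0, 3.142]
contact_force: [-0.1, -0.0, 1.1]
opening: 0.0291
grip_force: 15.0
```

Scaled: 0.001 m / 0.2 = 0.005.

```bash
echo '[[[0,0,0.005],[0,0,0]],[[0,0,0.005],[0,0,0]],[[0,0,0],[0,0,0]]]' > m.json && python3 -m pendant m.json; echo '[[[0,0,0],[0,0,0]],[[0,0,0],[0,0,0]],[[0,0,0],[0,0,0]],[[0,0,0],[0,0,0]],[[0,0,0],[0,0,0]]]' > m.json && python3 -m pendant m.json 0.055; echo '[[[0,0,-0.04],[0,0,0]],[[0,0,-0.1],[0,0,0]],[[0,0,-0.125],[0,0,0]],[[0,0,-0.125],[0,0,0]],[[0,0,-0.05],[0,0,0]],[[0,0,0],[0,0,0]]]' > m.json && python3 -m pendant m.json
```

```text
time: 7.18
tool_pos: [0.5655, -0.2352, 0.2046]
tool_rot: [-3.141, 0.001, 3.142]
contact_force: [-0.8, 0.6, 4.6]
opening: 0.0287
grip_force: 15.0
time: 7.6
tool_pos: [0.5652, -0.2352, 0.2035]
tool_rot: [3.141, -0.0, 3.142]
contact_force: [-0.5, -0.5, -0.3]
opening: 0.0539
grip_force: 0.0
time: 8.1
tool_pos: [0.5659, -0.2355, 0.2949]
tool_rot: [-3.139, 0.005, -3.142]
contact_force: [0.8, -0.3, -0.6]
opening: 0.0546
grip_force: 0.0
```

Scaled: 0.03 m / 0.2 = 0.15, 0.015 m / 0.2 = 0.075.

```bash
echo '[[[0.02,0.075,0],[0,0,0]],[[0.04,0.15,0],[0,0,0]],[[0.04,0.15,0],[0,0,0]],[[0.04,0.15,0],[0,0,0]],[[0.04,0.15,0],[0,0,0]],[[0.04,0.15,0],[0,0,0]],[[0.04,0.15,0],[0,0,0]],[[0.04,0.15,0],[0,0,0]]]' > m.json && python3 -m pendant m.json 0.07
echo '[[[0.04,0.15,0],[0,0,0]],[[0.04,0.15,0],[0,0,0]],[[0.04,0.15,0],[0,0,0]],[[0.04,0.15,0],[0,0,0]],[[0.04,0.15,0],[0,0,0]],[[0.04,0.15,0],[0,0,0]],[[0.04,0.15,0],[0,0,0]],[[0.0475,0.15,0],[0,0,0]]]' > m.json && python3 -m pendant m.json
echo '[[[0,0,0.1],[0,0,0]],[[0,0,0.1],[0,0,0]],[[0,0,0],[0,0,0]],[[0,0,0],[0,0,0]]]' > m.json && python3 -m pendant m.json
python3 - <<'E'
from h import *
t,s=cam("top"),cam("scene")
cv2.imwrite("pics/c3.png",np.vstack([cv2.resize(t["image"][130:260,170:460],None,fx=2,fy=2),cv2.resize(s["image"][130:340,160:450],None,fx=2,fy=1.6)])[:,:,::-1])
E
```

```text
time: 8.77
tool_pos: [0.5042, -0.0088, 0.2903]
tool_rot: [3.141, -0.002, 3.141]
contact_force: [0.7, 0.5, 0.8]
opening: 0.07
grip_force: 0.0
time: 9.43
tool_pos: [0.4389, 0.2311, 0.2904]
tool_rot: [-3.141, -0.002, 3.141]
contact_force: [1.2, -0.2, -0.5]
opening: 0.0701
grip_force: 0.0
time: 9.77
tool_pos: [0.4391, 0.2297, 0.2503]
tool_rot: [-3.14, -0.004, -3.141]
contact_force: [1.4, -0.0, 0.5]
opening: 0.0699
grip_force: 0.0
```

View pics/c3.png

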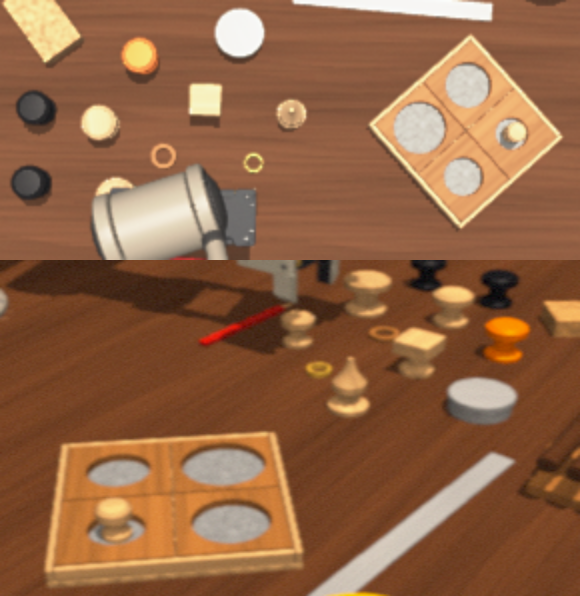

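The small knob stands upright in its recess, at (515,132) in the upper part of the crop. I went about 30 mm past the medium knob, so I'll correct that and descend.

Scaled: -0.015 m / 0.2 = -0.075, -0.0148 m / 0.2 = -0.074.

```bash
echo '[[[-0.0225,-0.075,0],[0,0,0]],[[-0.0225,-0.074,0],[0,0,0]],[[0,0,0],[0,0,0]],[[0,0,0.075],[0,0,0]],[[0,0,0.075],[0,0,0]],[[0,0,0.06],[0,0,0]],[[0,0,0.04],[0,0,0]],[[0,0,0],[0,0,0]]]' > m.json && python3 -m pendant m.json; echo '[[[0,0,0],[0,0,0]]]' > m.json && python3 -m pendant m.json
```

```text
time: 10.53
tool_pos: [0.4485, 0.2, 0.2009]
tool_rot: [-3.141, -0.002, 3.141]
contact_force: [-0.7, 0.4, -0.1]
opening: 0.0705
grip_force: 0.0
time: 10.62
tool_pos: [0.4489, 0.2001, 0.202]
tool_rot: [3.141, 0.0, 3.141]
contact_force: [0.9, -0.3, -0.2]
opening: 0.0699
grip_force: 0.0
```

Scaled: 0.002 m / 0.2 = 0.01.

```bash
echo '[[[0,0,0.01],[0,0,0]],[[0,0,0],[0,0,0]],[[0,0,0],[0,0,0]],[[0,0,0],[0,0,0]],[[0,0,0],[0,0,0]],[[0,0,0],[0,0,0]],[[0,0,0],[0,0,0]],[[0,0,0],[0,0,0]]]' > m.json && python3 -m pendant m.json 0.03 15
echo '[[[0,0,-0.05],[0,0,0]],[[0,0,-0.1],[0,0,0]],[[0,0,-0.125],[0,0,0]],[[0,0,-0.1],[0,0,0]],[[-0.01,-0.07,-0.025],[0,0,0]],[[-0.02,-0.14,0],[0,0,0]],[[-0.02,-0.14,0],[0,0,0]],[[-0.02,-0.14,0],[0,0,0]]]' > m.json && python3 -m pendant m.json
echo '[[[-0.02,-0.14,0],[0,0,0]],[[-0.02,-0.14,0],[0,0,0]],[[-0.02,-0.14,0],[0,0,0]],[[-0.02,-0.14,0],[0,0,0]],[[-0.02,-0.14,0],[0,0,0]],[[-0.02,-0.14,0],[0,0,0]],[[-0.02,-0.14,0],[0,0,0]],[[-0.02,-0.14,0],[0,0,0]]]' > m.json && python3 -m pendant m.json
echo '[[[-0.02,-0.14,0],[0,0,0]],[[-0.01,-0.07,0],[0,0,0]],[[0,0,0],[0,0,0]],[[0,0,0],[0,0,0]]]' > m.json && python3 -m pendant m.json
```

```text
time: 11.28
tool_pos: [0.4489, 0.2001, 0.2]
tool_rot: [3.141, 0.001, 3.142]
contact_force: [0.6, -0.4, 3.1]
opening: 0.0387
grip_force: 15.0
time: 11.95
tool_pos: [0.4626, 0.1012, 0.2806]
tool_rot: [3.142, 0.001, -3.14]
contact_force: [0.7, 0.1, -0.4]
opening: 0.0387
grip_force: 15.0
time: 12.62
tool_pos: [0.4947, -0.1234, 0.2803]
tool_rot: [3.142, 0.0, 3.141]
contact_force: [1.1, -0.5, -0.4]
opening: 0.0389
grip_force: 15.0
time: 12.95
tool_pos: [0.5005, -0.164, 0.2797]
tool_rot: [3.141, -0.001, 3.14]
contact_force: [-0.3, 0.6, -0.4]
opening: 0.0387
grip_force: 15.0
```

Scaled: 0.015 m / 0.2 = 0.075, 0.01 m / 0.2 = 0.05.

```bash
echo '[[[0,0,0.075],[0,0,0]],[[0,0,0.075],[0,0,0]],[[0,0,0.075],[0,0,0]],[[0,0,0.05],[0,0,0]],[[0,0,0.025],[0,0,0]],[[0,0,0.015],[0,0,0]],[[0,0,0.01],[0,0,0]],[[0,0,0],[0,0,0]]]' > m.json && python3 -m pendant m.json;echo '[[[0,0,0.005],[0,0,0]],[[0,0,0],[0,0,0]]]' > m.json && python3 -m pendant m.json
```

```text
time: 13.62
tool_pos: [0.5009, -0.1637, 0.2149]
tool_rot: [3.142, 0.0, -3.141]
contact_force: [-0.1, 0.7, 0.9]
opening: 0.0388
grip_force: 15.0
time: 13.78
tool_pos: [0.5009, -0.164, 0.2141]
tool_rot: [-3.141, 0.001, 3.142]
contact_force: [-0.3, 0.3, 0.2]
opening: 0.0386
grip_force: 15.0
```

```bash
echo '[[[0,0,0.005],[0,0,0]],[[0,0,0.005],[0,0,0]],[[0,0,0],[0,0,0]]]' > m.json && python3 -m pendant m.json; echo '[[[0,0,0],[0,0,0]],[[0,0,0],[0,0,0]],[[0,0,0],[0,0,0]],[[0,0,0],[0,0,0]],[[0,0,0],[0,0,0]]]' > m.json && python3 -m pendant m.json 0.06; echo '[[[0,0,-0.04],[0,0,0]],[[0,0,-0.1],[0,0,0]],[[0,0,-0.125],[0,0,0]],[[0,0,-0.125],[0,0,0]],[[0,0,-0.05],[0,0,0]],[[0,0,0],[0,0,0]]]' > m.json && python3 -m pendant m.json
```

```text
time: 14.03
tool_pos: [0.501, -0.1642, 0.2128]
tool_rot: [-3.141, 0.001, 3.141]
contact_force: [-1.7, 0.8, 7.7]
opening: 0.0389
grip_force: 15.0
time: 14.45
tool_pos: [0.5008, -0.164, 0.2115]
tool_rot: [3.141, -0.0, 3.142]
contact_force: [-1.0, -0.5, 0.4]
opening: 0.0597
grip_force: 0.0
time: 14.95
tool_pos: [0.5014, -0.1642, 0.3025]
tool_rot: [-3.139, 0.005, -3.142]
contact_force: [0.9, 0.1, -0.6]
opening: 0.0597
grip_force: 0.0
```

Scaled: 0.0296 m / 0.2 = 0.148, -0.0038 m / 0.2 = -0.019.

```bash
echo '[[[-0.01,0.075,0],[0,0,0]],[[-0.019,0.148,0],[0,0,0]],[[-0.019,0.148,0],[0,0,0]],[[-0.019,0.148,0],[0,0,0]],[[-0.019,0.148,0],[0,0,0]],[[-0.019,0.148,0],[0,0,0]],[[-0.019,0.148,0],[0,0,0]],[[-0.019,0.148,0],[0,0,0]]]' > m.json && python3 -m pendant m.json 0.07
echo '[[[-0.019,0.148,0],[0,0,0]],[[-0.019,0.148,0],[0,0,0]],[[-0.019,0.148,0],[0,0,0]],[[-0.019,0.148,0],[0,0,0]],[[-0.019,0.148,0],[0,0,0]],[[-0.019,0.148,0],[0,0,0]],[[-0.019,0.148,0],[0,0,0]],[[-0.019,0.148,0],[0,0,0]]]' > m.json && python3 -m pendant m.json
echo '[[[-0.019,0.148,0],[0,0,0]],[[-0.019,0.148,0],[0,0,0]],[[-0.01,0.075,0],[0,0,0]],[[0,0,0.075],[0,0,0]],[[0,0,0.075],[0,0,0]],[[0,0,0],[0,0,0]],[[0,0,0],[0,0,0]]]' > m.json && python3 -m pendant m.json
```

```text
time: 15.62
tool_pos: [0.529, 0.0597, 0.2982]
tool_rot: [3.141, -0.002, 3.141]
contact_force: [0.5, 0.2, 0.7]
opening: 0.0703
grip_force: 0.0
time: 16.28
tool_pos: [0.5594, 0.2964, 0.2979]
tool_rot: [-3.141, -0.002, -3.142]
contact_force: [0.6, -0.1, 0.4]
opening: 0.0702
grip_force: 0.0
time: 16.87
tool_pos: [0.569, 0.369, 0.2675]
tool_rot: [-3.14, -0.004, -3.142]
contact_force: [0.2, 0.2, -0.2]
opening: 0.0701
grip_force: 0.0
```

Scaled: 0.015 m / 0.2 = 0.075, 0.01 m / 0.2 = 0.05.

```bash
echo '[[[0,0,0.075],[0,0,0]],[[0,0,0.075],[0,0,0]],[[0,0,0.075],[0,0,0]],[[0,0,0.05],[0,0,0]],[[0,0,0.025],[0,0,0]],[[0,0,0.005],[0,0,0]],[[0,0,0],[0,0,0]],[[0,0,0],[0,0,0]]]' > m.json && python3 -m pendant m.json
echo '[[[0,0,0],[0,0,0]],[[0,0,0],[0,0,0]],[[0,0,0],[0,0,0]],[[0,0,0],[0,0,0]],[[0,0,0],[0,0,0]],[[0,0,0],[0,0,0]],[[0,0,0],[0,0,0]]]' > m.json && python3 -m pendant m.json 0.04 20
```

```text
time: 17.53
tool_pos: [0.5697, 0.3693, 0.2098]
tool_rot: [3.141, 0.002, 3.141]
contact_force: [-0.2, 0.2, 0.5]
opening: 0.0697
grip_force: 0.0
time: 18.12
tool_pos: [0.5695, 0.3693, 0.2092]
tool_rot: [3.141, 0.001, -3.142]
contact_force: [-0.0, -1.5, 3.6]
opening: 0.0488
grip_force: 20.0
```

Scaled: -0.03 m / 0.2 = -0.15, -0.0296 m / 0.2 = -0.148.

```bash
echo '[[[0,0,-0.05],[0,0,0]],[[0,0,-0.1],[0,0,0]],[[0,0,-0.125],[0,0,0]],[[0,0,-0.15],[0,0,0]],[[0,0,-0.1],[0,0,0]],[[-0.01,-0.074,0],[0,0,0]],[[-0.0185,-0.148,0],[0,0,0]],[[-0.0185,-0.148,0],[0,0,0]]]' > m.json && python3 -m pendant m.json
echo '[[[-0.0185,-0.148,0],[0,0,0]],[[-0.0185,-0.148,0],[0,0,0]],[[-0.0185,-0.148,0],[0,0,0]],[[-0.0185,-0.148,0],[0,0,0]],[[-0.0185,-0.148,0],[0,0,0]],[[-0.0185,-0.148,0],[0,0,0]],[[-0.0185,-0.148,0],[0,0,0]],[[-0.0185,-0.148,0],[0,0,0]]]' > m.json && python3 -m pendant m.json
echo '[[[-0.0185,-0.148,0],[0,0,0]],[[-0.0185,-0.148,0],[0,0,0]],[[-0.0185,-0.148,0],[0,0,0]],[[-0.0185,-0.148,0],[0,0,0]],[[-0.0185,-0.148,0],[0,0,0]],[[-0.0185,-0.148,0],[0,0,0]],[[0,0,0],[0,0,0]],[[0,0,0],[0,0,0]]]' > m.json && python3 -m pendant m.json
```

```text
time: 18.78
tool_pos: [0.5782, 0.2947, 0.3136]
tool_rot: [-3.141, -0.0, -3.139]
contact_force: [-0.1, -1.3, -1.2]
opening: 0.0491
grip_force: 20.0
time: 19.45
tool_pos: [0.6079, 0.0564, 0.3131]
tool_rot: [-3.142, -0.001, 3.141]
contact_force: [0.8, -0.1, 0.2]
opening: 0.0488
grip_force: 20.0
time: 20.12
tool_pos: [0.63, -0.1213, 0.3128]
tool_rot: [3.141, -0.002, 3.138]
contact_force: [-0.4, 0.6, -1.3]
opening: 0.0486
grip_force: 20.0
```

Scaled: -0.0246 m / 0.2 = -0.123, 0.02 m / 0.2 = 0.1.

```bash
echo '[[[-0.016,-0.123,0],[0,0,0]],[[-0.016,-0.123,0],[0,0,0]],[[0,0,0.1],[0,0,0]],[[0,0,0.1],[0,0,0]],[[0,0,0.075],[0,0,0]],[[0,0,0.05],[0,0,0]],[[0,0,0],[0,0,0]],[[0,0,0],[0,0,0]]]' > m.json && python3 -m pendant m.json
python3 - <<'E'
from h import *
t,s=cam("top"),cam("scene")
cv2.imwrite("pics/c4.png",np.vstack([cv2.resize(t["image"][130:260,170:460],None,fx=2,fy=2),cv2.resize(s["image"][130:340,160:450],None,fx=2,fy=1.6)])[:,:,::-1])
print(robot.observe()["tool_pos"])
E
```

```text
time: 20.78
tool_pos: [0.637, -0.1676, 0.2485]
tool_rot: [3.141, -0.001, -3.141]
contact_force: [0.1, -0.3, 0.5]
opening: 0.0489
grip_force: 20.0
[ 0.637371   -0.16804257  0.24991991]
```

View pics/c4.png

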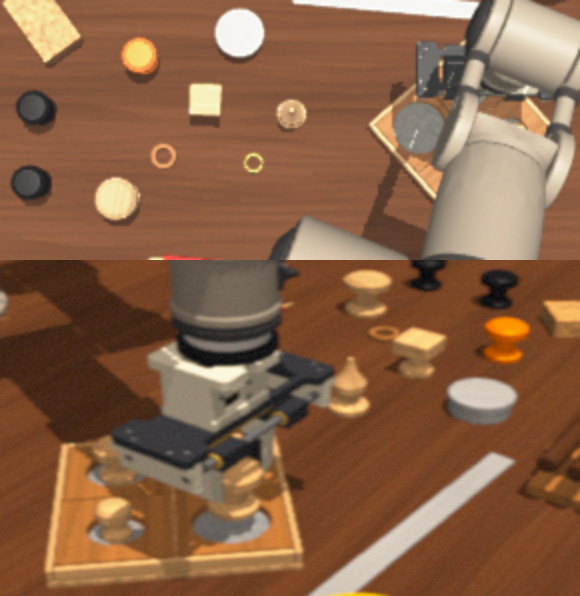

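The large knob hangs upright over its recess, at about (238,490) in the lower crop. The small and medium knobs are standing, and the bystanders haven't moved. I'll lower it now.

Scaled: 0.008 m / 0.2 = 0.04, 0.005 m / 0.2 = 0.025.

```bash
echo '[[[0.0025,-0.011,0.04],[0,0,0]],[[0,0,0.04],[0,0,0]],[[0,0,0.025],[0,0,0]],[[0,0,0.015],[0,0,0]],[[0,0,0],[0,0,0]],[[0,0,0],[0,0,0]]]' > m.json && python3 -m pendant m.json;echo '[[[0,0,0.005],[0,0,0]],[[0,0,0.005],[0,0,0]],[[0,0,0],[0,0,0]]]' > m.json && python3 -m pendant m.json
```

```text
time: 21.38
tool_pos: [0.6365, -0.1706, 0.2244]
tool_rot: [3.141, -0.0, 3.142]
contact_force: [-0.9, -1.1, 0.4]
opening: 0.0488
grip_force: 20.0
time: 21.63
tool_pos: [0.6365, -0.1706, 0.2227]
tool_rot: [3.142, 0.0, -3.142]
contact_force: [0.0, -0.5, -0.4]
opening: 0.049
grip_force: 20.0
```

Scaled: 0.001 m / 0.2 = 0.005, 0.0005 m / 0.2 = 0.0025.

```bash
echo '[[[0,0,0.005],[0,0,0]],[[0,0,0.0025],[0,0,0]],[[0,0,0],[0,0,0]]]' > m.json && python3 -m pendant m.json; echo '[[[0,0,0],[0,0,0]],[[0,0,0],[0,0,0]],[[0,0,0],[0,0,0]],[[0,0,0],[0,0,0]],[[0,0,0],[0,0,0]]]' > m.json && python3 -m pendant m.json 0.07; echo '[[[0,0,-0.04],[0,0,0]],[[0,0,-0.1],[0,0,0]],[[0,0,-0.125],[0,0,0]],[[0,0,-0.125],[0,0,0]],[[0,0,-0.05],[0,0,0]],[[0,0,0],[0,0,0]]]' > m.json && python3 -m pendant m.json
```

```text
time: 21.88
tool_pos: [0.6366, -0.1706, 0.2221]
tool_rot: [-3.141, 0.001, 3.142]
contact_force: [-1.5, 1.0, 4.8]
opening: 0.0485
grip_force: 20.0
time: 22.3
tool_pos: [0.6365, -0.1706, 0.221]
tool_rot: [3.141, -0.0, 3.142]
contact_force: [0.0, -0.8, 0.3]
opening: 0.0694
grip_force: 0.0
time: 22.8
tool_pos: [0.637, -0.1708, 0.3127]
tool_rot: [-3.139, 0.006, -3.142]
contact_force: [0.4, 0.2, 1.2]
opening: 0.0697
grip_force: 0.0
```

Scaled: 0.0284 m / 0.2 = 0.142, 0.0098 m / 0.2 = 0.049.

```bash
echo '[[[0.025,0.071,0],[0,0,0]],[[0.049,0.142,0],[0,0,0]],[[0.049,0.142,0],[0,0,0]],[[0.049,0.142,0],[0,0,0]],[[0.049,0.142,0],[0,0,0]],[[0.049,0.142,0],[0,0,0]],[[0.049,0.142,0],[0,0,0]],[[0.049,0.142,0],[0,0,0]]]' > m.json && python3 -m pendant m.json 0.084
echo '[[[0.049,0.142,0],[0,0,0]],[[0.049,0.142,0],[0,0,0]],[[0.049,0.142,0],[0,0,0]],[[0.049,0.142,0],[0,0,0]],[[0.049,0.142,0],[0,0,0]],[[0.049,0.142,0],[0,0,0]],[[0.049,0.142,0],[0,0,0]],[[0.049,0.142,0],[0,0,0]]]' > m.json && python3 -m pendant m.json
echo '[[[0.049,0.142,0],[0,0,0]],[[0.049,0.142,0],[0,0,0]],[[0.025,0.071,0],[0,0,0]],[[0,0,0.075],[0,0,0]],[[0,0,0.075],[0,0,0]],[[0,0,0],[0,0,0]],[[0,0,0],[0,0,0]]]' > m.json && python3 -m pendant m.json
```

```text
time: 23.47
tool_pos: [0.5618, 0.0437, 0.3076]
tool_rot: [3.141, -0.003, 3.141]
contact_force: [0.6, -0.4, -0.7]
opening: 0.084
grip_force: 0.0
time: 24.13
tool_pos: [0.4834, 0.2708, 0.3077]
tool_rot: [-3.141, -0.002, 3.142]
contact_force: [0.8, -0.8, -0.1]
opening: 0.0837
grip_force: 0.0
time: 24.72
tool_pos: [0.4594, 0.3404, 0.2776]
tool_rot: [-3.14, -0.003, -3.142]
contact_force: [0.3, -0.0, 0.6]
opening: 0.0841
grip_force: 0.0
```

Scaled: 0.018 m / 0.2 = 0.09, -0.001 m / 0.2 = -0.005.

```bash
echo '[[[-0.004,-0.005,0.09],[0,0,0]],[[0,0,0.075],[0,0,0]],[[0,0,0.075],[0,0,0]],[[0,0,0.05],[0,0,0]],[[0,0,0.03],[0,0,0]],[[0,0,0.015],[0,0,0]],[[0,0,0],[0,0,0]],[[0,0,0],[0,0,0]]]' > m.json && python3 -m pendant m.json
echo '[[[0,0,0],[0,0,0]],[[0,0,0],[0,0,0]],[[0,0,0],[0,0,0]],[[0,0,0],[0,0,0]],[[0,0,0],[0,0,0]],[[0,0,0],[0,0,0]],[[0,0,0],[0,0,0]],[[0,0,0],[0,0,0]]]' > m.json && python3 -m pendant m.json 0.05 25
```

```text
time: 25.38
tool_pos: [0.461, 0.3397, 0.2128]
tool_rot: [3.141, 0.001, 3.142]
contact_force: [0.3, -0.5, -0.6]
opening: 0.084
grip_force: 0.0
time: 26.05
tool_pos: [0.4607, 0.3397, 0.2126]
tool_rot: [3.141, 0.0, -3.142]
contact_force: [-0.9, -0.4, 3.7]
opening: 0.0587
grip_force: 25.0
```

Scaled: -0.03 m / 0.2 = -0.15, -0.0293 m / 0.2 = -0.1465.

```bash
echo '[[[0,0,-0.05],[0,0,0]],[[0,0,-0.1],[0,0,0]],[[0,0,-0.125],[0,0,0]],[[0,0,-0.15],[0,0,0]],[[0,0,-0.1],[0,0,0]],[[-0.0185,-0.073,0],[0,0,0]],[[-0.037,-0.1465,0],[0,0,0]],[[-0.037,-0.1465,0],[0,0,0]]]' > m.json && python3 -m pendant m.json
echo '[[[-0.037,-0.1465,0],[0,0,0]],[[-0.037,-0.1465,0],[0,0,0]],[[-0.037,-0.1465,0],[0,0,0]],[[-0.037,-0.1465,0],[0,0,0]],[[-0.037,-0.1465,0],[0,0,0]],[[-0.037,-0.1465,0],[0,0,0]],[[-0.037,-0.1465,0],[0,0,0]],[[-0.037,-0.1465,0],[0,0,0]]]' > m.json && python3 -m pendant m.json
echo '[[[-0.037,-0.1465,0],[0,0,0]],[[-0.037,-0.1465,0],[0,0,0]],[[-0.037,-0.1465,0],[0,0,0]],[[-0.037,-0.1465,0],[0,0,0]],[[-0.0185,-0.073,0],[0,0,0]],[[0,0,0],[0,0,0]],[[0,0,0],[0,0,0]],[[0,0,0],[0,0,0]]]' > m.json && python3 -m pendant m.json
```

```text
time: 26.72
tool_pos: [0.4789, 0.2663, 0.3181]
tool_rot: [3.141, 0.001, -3.139]
contact_force: [0.5, -0.7, -0.4]
opening: 0.0585
grip_force: 25.0
time: 27.38
tool_pos: [0.5384, 0.0306, 0.3177]
tool_rot: [3.141, 0.0, -3.142]
contact_force: [0.4, -1.2, -1.1]
opening: 0.0584
grip_force: 25.0
time: 28.05
tool_pos: [0.5714, -0.0988, 0.3172]
tool_rot: [3.141, -0.001, -3.141]
contact_force: [-0.3, 0.0, -0.2]
opening: 0.0586
grip_force: 25.0
```

Scaled: 0.02 m / 0.2 = 0.1, 0.014 m / 0.2 = 0.07.

```bash
echo '[[[0,-0.003,0.1],[0,0,0]],[[0,0,0.1],[0,0,0]],[[0,0,0.1],[0,0,0]],[[0,0,0.07],[0,0,0]],[[0,0,0.04],[0,0,0]],[[0,0,0.02],[0,0,0]],[[0,0,0.01],[0,0,0]],[[0,0,0],[0,0,0]]]' > m.json && python3 -m pendant m.json;echo '[[[0,0,0],[0,0,0]],[[0,0,0],[0,0,0]]]' > m.json && python3 -m pendant m.json
```

```text
time: 28.72
tool_pos: [0.5719, -0.0999, 0.2296]
tool_rot: [-3.142, 0.001, -3.141]
contact_force: [-0.0, -0.8, -1.0]
opening: 0.0586
grip_force: 25.0
time: 28.88
tool_pos: [0.5719, -0.1003, 0.2301]
tool_rot: [-3.141, 0.002, -3.141]
contact_force: [0.1, -0.3, -0.3]
opening: 0.0584
grip_force: 25.0
```

Scaled: 0.0015 m / 0.2 = 0.0075.

```bash
echo '[[[0,0,0.0075],[0,0,0]],[[0,0,0.0075],[0,0,0]],[[0,0,0],[0,0,0]],[[0,0,0],[0,0,0]]]' > m.json && python3 -m pendant m.json; echo '[[[0,0,0.005],[0,0,0]],[[0,0,0.005],[0,0,0]],[[0,0,0],[0,0,0]]]' > m.json && python3 -m pendant m.json
```

```text
time: 29.22
tool_pos: [0.5716, -0.1004, 0.2262]
tool_rot: [3.141, -0.0, 3.141]
contact_force: [1.1, -0.4, -0.4]
opening: 0.0588
grip_force: 25.0
time: 29.47
tool_pos: [0.5717, -0.1004, 0.2255]
tool_rot: [-3.141, 0.001, -3.142]
contact_force: [-3.4, 0.9, 9.5]
opening: 0.0584
grip_force: 25.0
```

Contact with the floor. I'll release, rise clear and look.

Scaled: -0.03 m / 0.2 = -0.15, -0.025 m / 0.2 = -0.125.

```bash
echo '[[[0,0,0],[0,0,0]],[[0,0,0],[0,0,0]],[[0,0,0],[0,0,0]],[[0,0,0],[0,0,0]],[[0,0,0],[0,0,0]]]' > m.json && python3 -m pendant m.json 0.078; echo '[[[0,0,-0.04],[0,0,0]],[[0,0,-0.1],[0,0,0]],[[0,0,-0.125],[0,0,0]],[[0,0,-0.15],[0,0,0]],[[0,0,-0.1],[0,0,0]],[[0.025,0.075,-0.05],[0,0,0]],[[0.025,0.15,0],[0,0,0]],[[0.025,0.15,0],[0,0,0]]]' > m.json && python3 -m pendant m.json; echo '[[[0.025,0.15,0],[0,0,0]],[[0.025,0.15,0],[0,0,0]],[[0.025,0.15,0],[0,0,0]],[[0.025,0.15,0],[0,0,0]],[[0.025,0.15,0],[0,0,0]],[[0.025,0.15,0],[0,0,0]],[[0.025,0.15,0],[0,0,0]],[[0.025,0.15,0],[0,0,0]]]' > m.json && python3 -m pendant m.json;echo '[[[0.025,0.15,0],[0,0,0]],[[0.025,0.15,0],[0,0,0]],[[0,0,0],[0,0,0]],[[0,0,0],[0,0,0]]]' > m.json && python3 -m pendant m.json
python3 - <<'E'
from h import *
t,s=cam("top"),cam("scene")
cv2.imwrite("pics/c5.png",np.vstack([cv2.resize(t["image"][130:260,170:460],None,fx=2,fy=2),cv2.resize(s["image"][130:340,160:450],None,fx=2,fy=1.6)])[:,:,::-1])
h=t["hsv"].astype(int);w=(h[...,0]>18)&(h[...,0]<32)&(h[...,2]>185)&(h[...,1]<105)
for n,p,r,z in(("small",(425,195),(.5654,-.2356),.048),("medium",(401,216),(.5004,-.164),.054),("large",(404,171),(.6364,-.1705),.06),("largest",(380,191),(.5715,-.0994),.066),("square",(272,179),(.6044,.2152),.055)):
    a,st,e=blob(w,p);X=plane(t,*e[0],z);print(n,e[0],np.round(e[1],1),((X[:2]-r)*1000).round(1))
E
```

```text
time: 29.88
tool_pos: [0.5717, -0.1004, 0.224]
tool_rot: [3.141, -0.0, 3.142]
contact_force: [0.2, 0.9, 0.3]
opening: 0.0777
grip_force: 0.0
time: 30.55
tool_pos: [0.5561, -0.0246, 0.338]
tool_rot: [3.141, 0.001, 3.139]
contact_force: [-0.4, 0.1, -0.4]
opening: 0.0778
grip_force: 0.0
time: 31.22
tool_pos: [0.5153, 0.2166, 0.3371]
tool_rot: [3.142, -0.001, -3.141]
contact_force: [-0.7, -0.5, -0.1]
opening: 0.0779
grip_force: 0.0
time: 31.55
tool_pos: [0.5054, 0.2763, 0.3368]
tool_rot: [-3.141, -0.001, -3.138]
contact_force: [-0.5, -0.7, -0.5]
opening: 0.0779
grip_force: 0.0
small (425.2786865234375, 196.01068115234375) [10.7 13.7] [-1.3  7.4]
medium (403.59942626953125, 217.40744018554688) [11.1 12.7] [ 0.6 -0.3]
large (405.5924072265625, 169.89865112304688) [14.5 18.6] [1.3 2.2]
largest (379.99658203125, 191.68716430664062) [18.4 21.9] [1.5 5.3]
square (272.1063537597656, 179.09133911132812) [16.2 16.8] [0.4 0.5]
```

View pics/c5.png

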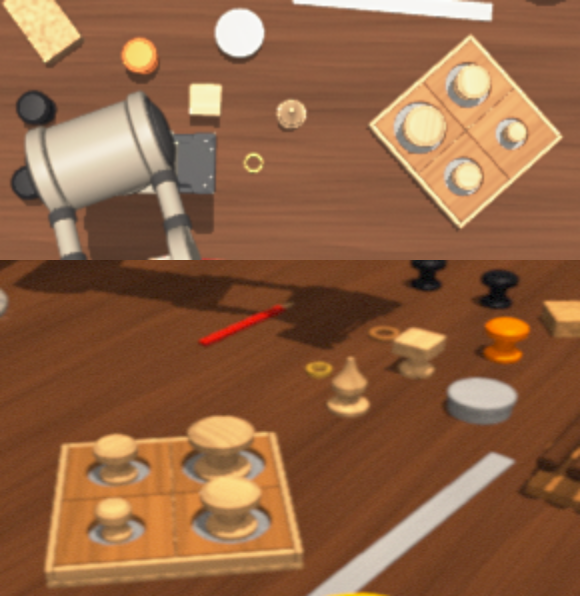

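All four knobs stand upright in their own recesses. In the top crop they are at (515,132) small, (465,178) medium, (470,84) large and (423,126) largest. The blank and the finial are where they began.

```bash
python3 -c "
from cell import robot
print(robot.hand_in())"
```

```text
the job is handed in; nothing more can be done
None
```

I handed the job in at about 32 s: all four knobs stand upright in the recesses of their own size, each set down gently, and the square blank and finial stand where they began; the hand-in returned no verdict.

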